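# Check the free play of a dog clutch and set the record rule

### The job

Check the gearbox clutch unit that stands on the drip tray for wear: take the pin of its checking arm and rock it, first anticlockwise seen from above, then clockwise, each way just until it meets firm resistance (do not drag the shaft round), and feel how far the pin travels from one end to the other. Then slide the cursor of the record rule to that travel in millimetres, to within 3 mm, and let go; leave the waiting units and the loose parts alone.

Things in the scene. Friction and masses are not known exactly. Their poses are not given: they have to be found in the camera images.
- tray: Flat square dark steel drip tray, 210 x 210 x 4 mm (8 mm rim), fixed. Origin: centre of its underside. The unit that stands in its middle is the one to check.
- unit_a: One of three look-alike clutch units, fixed: cast aluminium bell, flange 152 mm across, 68 mm high, upright shaft with a checking arm on top (hub nut up to 111 mm). Origin: on the vertical shaft axis, at the underside. One unit (any of the three) stands on the tray, two wait at the ends of the bench. The free play is hidden and differs from unit to unit.
- pin_a (a point): Middle of the grip zone of the upright pin at the end of unit a's level checking arm: round steel pin, 18 mm diameter, standing 94 to 140 mm above the unit's origin on a bar 22 mm wide; this point at 122 mm, 120 mm from the shaft axis. Its total free travel along its arc is somewhere between 10 and 45 mm; it starts somewhere inside it.
- mark_a (a point): White dot, 10 mm across, on unit a's shaft flange (80 mm up, 32 mm from the axis); tells whether the shaft turns, not where the play ends. Within the play the arm swings about the shaft almost freely (under 0.5 N at the pin); at either end it takes the shaft along: firm resistance, 7 to 8 N at the pin; pushed harder, the shaft creeps round, without a stop.
- unit_b: One of three look-alike clutch units, fixed: cast aluminium bell, flange 152 mm across, 68 mm high, upright shaft with a checking arm on top (hub nut up to 111 mm). Origin: on the vertical shaft axis, at the underside. One unit (any of the three) stands on the tray, two wait at the ends of the bench. The free play is hidden and differs from unit to unit.
- pin_b (a point): Middle of the grip zone of the upright pin at the end of unit b's level checking arm: round steel pin, 18 mm diameter, standing 94 to 140 mm above the unit's origin on a bar 22 mm wide; this point at 122 mm, 120 mm from the shaft axis. Its total free travel along its arc is somewhere between 10 and 45 mm; it starts somewhere inside it.
- mark_b (a point): White dot, 10 mm across, on unit b's shaft flange (80 mm up, 32 mm from the axis); tells whether the shaft turns, not where the play ends. Within the play the arm swings about the shaft almost freely (under 0.5 N at the pin); at either end it takes the shaft along: firm resistance, 7 to 8 N at the pin; pushed harder, the shaft creeps round, without a stop.
- unit_c: One of three look-alike clutch units, fixed: cast aluminium bell, flange 152 mm across, 68 mm high, upright shaft with a checking arm on top (hub nut up to 111 mm). Origin: on the vertical shaft axis, at the underside. One unit (any of the three) stands on the tray, two wait at the ends of the bench. The free play is hidden and differs from unit to unit.
- pin_c (a point): Middle of the grip zone of the upright pin at the end of unit c's level checking arm: round steel pin, 18 mm diameter, standing 94 to 140 mm above the unit's origin on a bar 22 mm wide; this point at 122 mm, 120 mm from the shaft axis. Its total free travel along its arc is somewhere between 10 and 45 mm; it starts somewhere inside it.
- mark_c (a point): White dot, 10 mm across, on unit c's shaft flange (80 mm up, 32 mm from the axis); tells whether the shaft turns, not where the play ends. Within the play the arm swings about the shaft almost freely (under 0.5 N at the pin); at either end it takes the shaft along: firm resistance, 7 to 8 N at the pin; pushed harder, the shaft creeps round, without a stop.
- rule: Record rule: fixed steel base 60 x 150 mm with an aluminium rail along its y axis, top of rail 24 mm; origin: centre of its underside. White ticks every 5 mm (long ones every 10 mm) on its +x side, the first tick is zero. A low steel zero stop (30 mm high) stands at the -y end.
- cursor (a joint): Reading of the rule in m: 0 when the cursor touches the zero stop (thin reading edge over the first tick), growing along the rule's +y up to 0.060; the travel to the far end is 60 mm. Stays where it is left; sliding takes about 2 N.
- cursor_grip (a point): Centre of the grip zone of the cursor: upright steel block 16 mm along the slide (rule's y), 22 mm across, from 33 to 76 mm above the rule's origin; this point at 58 mm.
- spare_gear: Loose steel gear, 91 mm across, 30 mm high, bystander. Origin: centre of its underside.
- bearing: Loose steel bearing ring, 72 mm across, 18 mm high, bystander. Origin: centre of its underside.
- pot: Loose clear plastic pot, 60 mm across, 50 mm high, bystander. Origin: centre of its underside.

How it is judged (in metres and radians):
On the way, in this order (a step that is already met when the one before it is completed fails the run):
1. the arm of the unit on the tray is turned anticlockwise (seen from above) to that end of its free play (((horizontal distance between unit_a and tray below 0.06 m and distance between pin_a and mark_a below 0.14161 m) or (horizontal distance between unit_b and tray below 0.06 m and distance between pin_b and mark_b below 0.12037 m) or (horizontal distance between unit_c and tray below 0.06 m and distance between pin_c and mark_c below 0.12961 m))), for 0.1 s.
2. then it is turned clockwise to the other end of its free play (((horizontal distance between unit_a and tray below 0.06 m and distance between pin_a and mark_a above 0.1439 m) or (horizontal distance between unit_b and tray below 0.06 m and distance between pin_b and mark_b above 0.12568 m) or (horizontal distance between unit_c and tray below 0.06 m and distance between pin_c and mark_c above 0.13705 m))), for 0.1 s.
At the end, for the whole second after the job is handed in: The cursor rests, released, within 3 mm of the total free play (travel of the pin between the two points of firm resistance) of the unit that stands on the tray (velocity of joint cursor between -0.003 and 0.003 m/s and ((horizontal distance between unit_a and tray below 0.06 m and value of joint cursor between 0.013 and 0.019 m) or (horizontal distance between unit_b and tray below 0.06 m and value of joint cursor between 0.023 and 0.029 m) or (horizontal distance between unit_c and tray below 0.06 m and value of joint cursor between 0.033 and 0.039 m))); the robot touches nothing.
It fails at once if the spare_gear is pushed away (distance of spare_gear from where it was at the start of the episode above 0.03 m).
It fails at once if the bearing is pushed away (distance of bearing from where it was at the start of the episode above 0.03 m).
It fails at once if the pot is pushed away (distance of pot from where it was at the start of the episode above 0.03 m).
It fails at once if the arm of a waiting unit is swung ((not (horizontal distance between unit_a and tray below 0.06 m) and distance of pin_a from where it was at the start of the episode above 0.02 m) or (not (horizontal distance between unit_b and tray below 0.06 m) and distance of pin_b from where it was at the start of the episode above 0.02 m) or (not (horizontal distance between unit_c and tray below 0.06 m) and distance of pin_c from where it was at the start of the episode above 0.02 m)).
It fails at once if a shaft is turned by more than about 9 degrees (its dot moves over 5 mm) (distance of any of mark_a, mark_b, mark_c from where it was at the start of the episode above 0.005 m).
It also fails if it takes over 64 s, if anything falls off the work surface, if the arm or the gripper's body presses on something with over 40 N, if the wrist force passes 120 N, or if a joint passes its speed limit or range.

### The arm

A 6-joint arm with a two-finger parallel gripper is mounted at the origin on the work surface. World frame = base frame: x ahead of the robot, y to its left, z up, the work surface at z = 0. Lengths are in m, angles in degrees, forces in N, time in s.
With the tool pointing down it reaches from about 0.325 to 0.85 m from the base axis. Payload 15.5 kg.
Tool frame: the origin (TCP) lies midway between the tips of the shut fingers; the grasp point (between the pads) lies 19 mm behind it; y points along the fingers, x is the direction in which the jaws open and shut, and the axes are right-handed (so a half turn about y gives the same grasp; the last joint's range is limited). The gripper opens to 91 mm and grips with 3 to 60 N. Pads are 32 mm wide; open, the fingers measure 118 mm over their backs; the gripper's body (76 mm by 178 mm) begins 60 mm behind the grasp point.
Start: joints at [-70.101, 28.281, 77.091, -0, 74.628, -5.472], TCP at [0.268, -0.565, 0.214] pointing down, gripper open.
Joint ranges: [-166.48, 166.48], [-47.26, 123.95], [12.59, 153.08], [-70.14, 250.14], [6.76, 159.57], [-176.63, 176.63]. Speed limits (degrees/s): [108.29, 108.29, 147.25, 172.46, 172.46, 172.46].

### API

Orientations are given as a 3x3 rotation matrix whose columns are the frame's x, y, z axes.
In Python, from bench import ctrl gives the robot as it stands. The module is installed in compiled form; this text tells all that it offers. Calls block until the motion is done:
- ctrl.goto(position, orientation): joint-space move of the TCP to a pose.
- ctrl.move_l(position, vel=0.15, ori=None, contact_N=None): straight line of the TCP; ori=None keeps the orientation; vel is the mean speed in m/s. With contact_N (N) it stops when the force on the tool has changed by that much, and returns True; else False.
- ctrl.movej(angles): joint-space move.
- ctrl.command_gripper(opening): opening from 0.0 (shut) to 1.0 (fully open); the grip force is fixed at half the most; returns when the fingers have stopped.
- ctrl.sleep(seconds).
- ctrl.ik(position, orientation): joint angles nearest the present ones, or None.
- ctrl.read_camera(name): name is "side" or "top" or "wrist"; returns the picture (420x560x3 uint8, blue, green, red); there is no depth.
- ctrl.camera_params(name): a dict with "fx", "fy", "cx", "cy" (pixels), "D" ([k1, k2, p1, p2, k3] as OpenCV has them; the pictures are not rectified), "pose" (4x4, takes a point from camera to world coordinates); the wrist camera has in their place "T_tool_cam" (4x4, takes a point from camera to tool coordinates, whose origin is the TCP and whose axes are the tool frame's). Camera axes: x right, y up, looking along -z (the intrinsics and any distortion apply to the point x, -y, -z); pixel columns grow to the right and rows downward; lengths in m; the calibration is good to about 2 mm. A picture is of the moment at which its call begins: read the wrist's pose just before it. camera_params takes no time and is no camera call.
A pose or a line that the arm cannot do raises ctrl.MotionError and nothing moves.
- ctrl.sign_off(): hands the job in, once; it reports no verdict.
Readings, each from a call of its own:
- ctrl.current_t(): time.
- ctrl.current_q(): joint angles.
- ctrl.current_dq(): joint speeds.
- ctrl.current_effort(): joint torques, N m.
- ctrl.current_tool_pos(): TCP position.
- ctrl.current_eef_rot(): TCP orientation.
- ctrl.current_contact_force(): force on the tool from outside, world axes, zero at the start.
- ctrl.current_wrist_torque(): the same for the moment, N m.
- ctrl.current_grip_width(): opening from 0.0 (shut) to 1.0 (fully open).
Only numpy, scipy, OpenCV 4.12 (cv2) and the standard library are available. Lean on these libraries where they do the work, as an engineer would, in place of code of your own. Each camera call takes 0.05 s, during which the arm holds its last target.

## Working session

There is one attempt and no reset: what is moved stays moved. The work goes in short steps, each a Python script; the robot and the scene stay as the last script left them, time stands still between calls to the robot, and variables do not carry over. Pictures are saved under pics/ and viewed, and the job is handed in when it is done.

```bash
mkdir -p pics; python3 - <<'E'
from bench import ctrl
import cv2
for n in("top","side","wrist"):
    cv2.imwrite(f"pics/{n}0.png",ctrl.read_camera(n)); print(n,ctrl.camera_params(n))
print(ctrl.current_t(),ctrl.current_tool_pos(),ctrl.current_eef_rot(),ctrl.current_contact_force())
E
```

```text
top {'fx': 440.97637845038213, 'fy': 440.97637845038213, 'cx': 275.6429309755432, 'cy': 211.98616197784136, 'D': array([-0.06256537,  0.        ,  0.        ,  0.        ,  0.        ]), 'pose': array([[ 0.02744555,  0.99786964, -0.05918547,  0.48306427],
       [-0.99951826,  0.02653622, -0.01609573, -0.01262711],
       [-0.01449088,  0.05959871,  0.99811723,  1.30541676],
       [ 0.        ,  0.        ,  0.        ,  1.        ]])}
side {'fx': 447.0492544264048, 'fy': 447.0492544264048, 'cx': 283.76168623527224, 'cy': 218.846209418581, 'D': array([-0.06207234,  0.        ,  0.        ,  0.        ,  0.        ]), 'pose': array([[ 7.73708112e-01,  4.33263453e-01, -4.62232126e-01,
        -1.64939975e-01],
       [-6.33541757e-01,  5.28227116e-01, -5.65332606e-01,
        -9.14849148e-01],
       [-7.74413584e-04,  7.30245776e-01,  6.83184094e-01,
         1.21561614e+00],
       [ 0.00000000e+00,  0.00000000e+00,  0.00000000e+00,
         1.00000000e+00]])}
wrist {'fx': 297.00162396281763, 'fy': 297.00162396281763, 'cx': 274.39266647766254, 'cy': 206.01947727969076, 'D': array([-0.01395524,  0.        ,  0.        ,  0.        ,  0.        ]), 'T_tool_cam': array([[ 9.99999502e-01,  8.05186527e-04, -5.89586300e-04,
         4.99658165e-04],
       [-7.93929870e-04,  2.83916005e-01, -9.58848826e-01,
        -1.70660153e-01],
       [-6.04659169e-04,  9.58848817e-01,  2.83916503e-01,
         8.10202736e-02],
       [ 0.00000000e+00,  0.00000000e+00,  0.00000000e+00,
         1.00000000e+00]])}
0.15 [ 0.26770207 -0.56445457  0.21345714] [[ 4.28459544e-01 -3.27157915e-04  9.03560907e-01]
 [-9.03560452e-01  9.11935811e-04  4.28459658e-01]
 [-9.64163517e-04 -9.99999531e-01  9.51206473e-05]] [-1.30564524  0.2292613  -0.47048427]
```

View pics/top0.png

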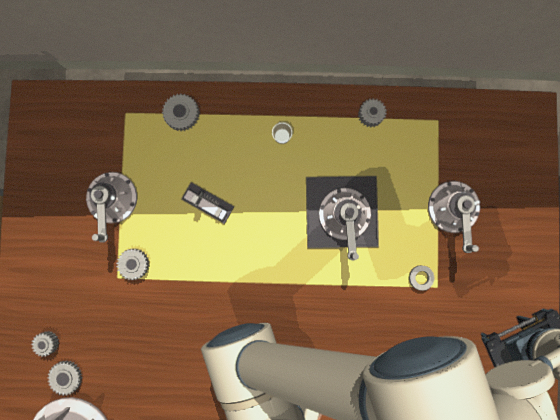

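View pics/side0.png

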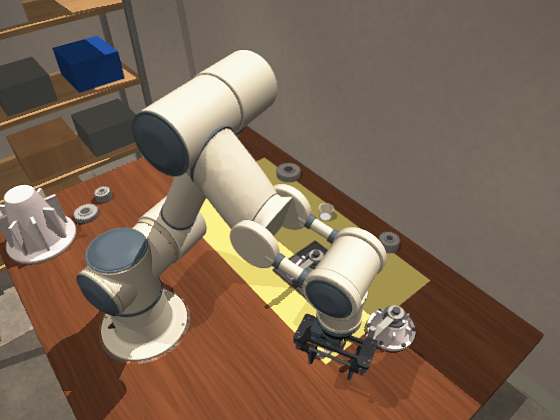

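View pics/wrist0.png

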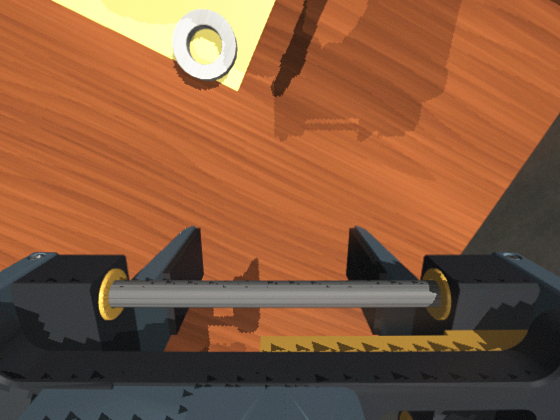

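```bash
cat > h.py <<'E'
from bench import ctrl
import cv2, numpy as np
def ray(n,u,v,T=None):
    p=ctrl.camera_params(n); K=np.array([[p['fx'],0,p['cx']],[0,p['fy'],p['cy']],[0,0,1]])
    x,y=cv2.undistortPoints(np.array([[[u,v]]],float),K,p['D'])[0,0]
    M=p['pose'] if T is None else T@p['T_tool_cam']
    d=M[:3,:3]@np.array([x,-y,-1]); return M[:3,3],d
def onz(n,u,v,z,T=None):
    o,d=ray(n,u,v,T); return o+d*(z-o[2])/d[2]
def toolT():
    T=np.eye(4);T[:3,:3]=ctrl.current_eef_rot();T[:3,3]=ctrl.current_tool_pos();return T
def ori(x): # tool down, jaw axis x at angle deg
    a=np.radians(x);X=np.array([np.cos(a),np.sin(a),0]);Y=np.array([0,0,-1.]);return np.c_[X,Y,np.cross(X,Y)]
E
python3 - <<'E'
import cv2
a=cv2.imread("pics/top0.png")
b=cv2.resize(a[165:285,290:400],None,fx=5,fy=5,interpolation=cv2.INTER_CUBIC);cv2.imwrite("pics/t_unit.png",b)
b=cv2.resize(a[170:235,170:245],None,fx=8,fy=8,interpolation=cv2.INTER_CUBIC);cv2.imwrite("pics/t_rule.png",b)
E
```

```text
(no output)
```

View pics/t_unit.png

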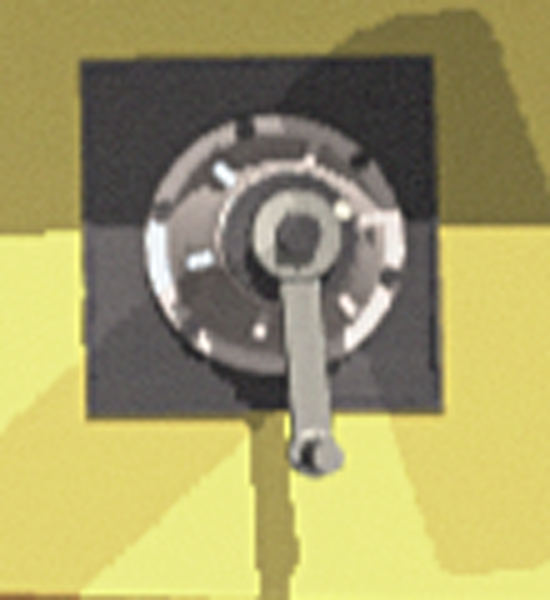

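View pics/t_rule.png

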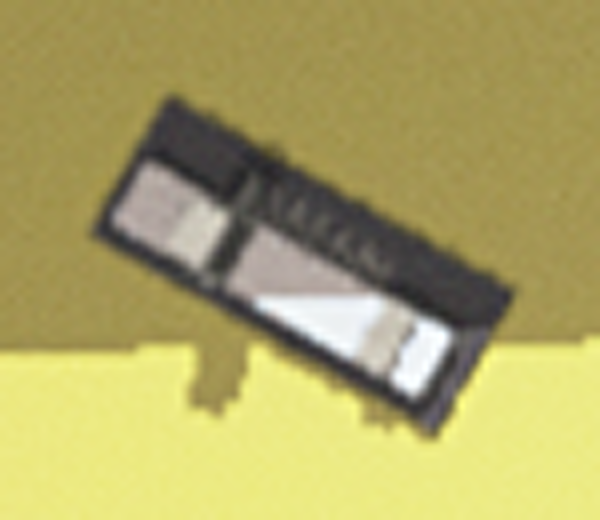

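```bash
python3 - <<'E'
from h import *
f=lambda c,s,x0,y0:(x0+(c[0]+.5)/s-.5,y0+(c[1]+.5)/s-.5)
hub=onz("top",*f((298,237),5,290,165),.115);pin=onz("top",*f((324,461),5,290,165),.144)
dot=onz("top",*f((343,211),5,290,165),.084)
print(hub,pin,np.linalg.norm((hub-pin)[:2]),dot)
tr=[onz("top",*f(c,5,290,165),.006) for c in((80,60),(433,57),(443,412),(87,418))]
print(np.mean(tr,0))
for c in((170,97),(515,290),(435,438),(95,232)): print('base',onz("top",*f(c,8,170,170),.01))
for c in ((203,238),(385,345)): print('blk',onz("top",*f(c,8,170,170),.07),onz("top",*f(c,8,170,170),.03))
E
```

```text
[ 0.55890065 -0.19218956  0.115     ] [ 0.43971531 -0.20365524  0.144     ] 0.1197355724920982 [ 0.57599756 -0.22162055  0.084     ]
[ 0.56592102 -0.18681898  0.006     ]
base [0.64333419 0.26274447 0.01      ]
base [0.57485258 0.13182117 0.01      ]
base [0.51946557 0.15954732 0.01      ]
base [0.59232543 0.28874302 0.01      ]
blk [0.58611576 0.23623893 0.07      ] [0.58945233 0.24429665 0.03      ]
blk [0.5500065  0.17034432 0.07      ] [0.55217394 0.17626852 0.03      ]
```

```bash
python3 - <<'E'
from h import *
ctrl.move_l([.4397,-.2037,.20],vel=.2,ori=ori(-84.5))
T=toolT();cv2.imwrite("pics/w1.png",ctrl.read_camera("wrist"));np.save("T1.npy",T)
print(ctrl.current_t(),T,ctrl.current_contact_force())
E
```

```text
2.35 [[ 9.54060993e-02 -1.78017348e-06  9.95438434e-01  4.39503619e-01]
 [-9.95438432e-01 -5.83465790e-05  9.54060991e-02 -2.04098064e-01]
 [ 5.79105878e-05 -9.99999998e-01 -7.33867261e-06  1.99999633e-01]
 [ 0.00000000e+00  0.00000000e+00  0.00000000e+00  1.00000000e+00]] [-0.437114    0.25099547  0.5843118 ]
```

View pics/w1.png

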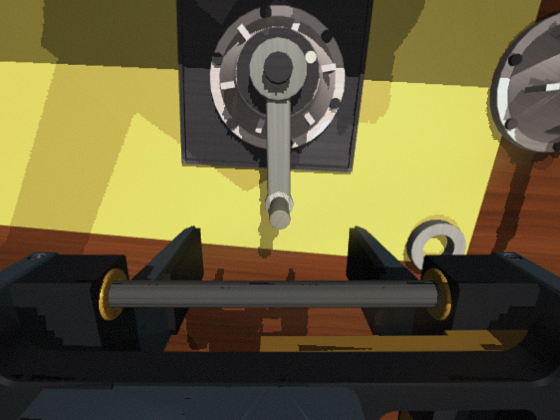

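```bash
python3 - <<'E'
from h import *
T=np.load("T1.npy")
p=onz("wrist",280,218,.144,T);h=onz("wrist",277,68,.115,T);d=onz("wrist",310.5,57,.084,T)
print(p,h,d,np.linalg.norm((p-h)[:2]),np.linalg.norm((d-h)[:2]))
q=p.copy();q[2]=.126;print(np.linalg.norm(q-d))
E
```

```text
[ 0.44399733 -0.20861256  0.144     ] [ 0.55862795 -0.19526408  0.115     ] [ 0.57497678 -0.22356695  0.084     ] 0.11540519432291861 0.03268541826014413
0.13835912950675755
```

```bash
python3 - <<'E'
from h import *
ctrl.move_l([.440,-.2062,.20],vel=.1,ori=ori(-84))
print(ctrl.move_l([.440,-.2062,.109],vel=.1,contact_N=6))
f0=ctrl.current_contact_force()
ctrl.command_gripper(0.0)
ctrl.sleep(.2)
print(ctrl.current_t(),ctrl.current_tool_pos(),f0,ctrl.current_contact_force(),ctrl.current_wrist_torque(),ctrl.current_grip_width()*91)
cv2.imwrite("pics/w2.png",ctrl.read_camera("wrist"));cv2.imwrite("pics/t2.png",ctrl.read_camera("top"))
E
```

```text
False
4.975 [ 0.43998745 -0.20619798  0.10899511] [-0.45819016  0.18555064  0.9056276 ] [ 0.48236443 -0.06856728 -0.43946064] [ 0.0389022   0.00383179 -0.03368826] 16.99004276287286
```

View pics/w2.png

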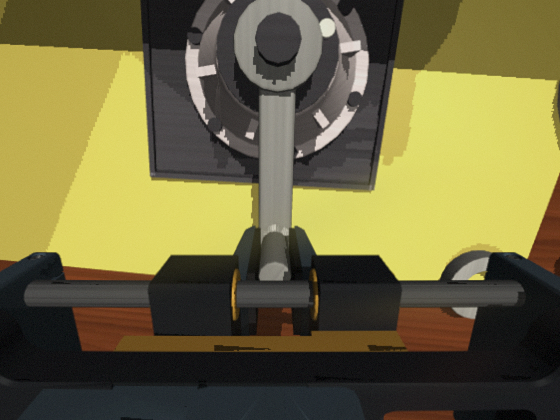

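```bash
cat > arc.py <<'E'
from h import *
H=np.array([.5588,-.1937]);A0=np.arctan2(-.2062+.1937,.440-.5588);R=np.hypot(-.2062+.1937,.440-.5588)
def pose(s): # s = arc (m), ccw +
    a=A0+s/R; return [H[0]+R*np.cos(a),H[1]+R*np.sin(a),.109], ori(-84+np.degrees(s/R))
def F(s,n=4):
    fs=[]
    for i in range(n): ctrl.sleep(.02); fs.append(ctrl.current_contact_force())
    f=np.mean(fs,0);a=A0+s/R
    return f@[-np.sin(a),np.cos(a),0], f@[np.cos(a),np.sin(a),0]
def actual():
    p=ctrl.current_tool_pos();return (np.arctan2(p[1]-H[1],p[0]-H[0])%(2*np.pi)-A0%(2*np.pi))*R
def sweep(s,ds,lim,smax,f0):
    hit=0
    while abs(s)<smax:
        s+=ds;p,o=pose(s);ctrl.move_l(p,vel=.03,ori=o)
        ft,fr=F(s);print(f"{ctrl.current_t():.2f} s={s*1e3:.2f} act={actual()*1e3:.2f} ft={ft-f0:.2f} fr={fr:.2f}")
        if abs(ft-f0)>lim: return s
    return s
E
python3 - <<'E'
from arc import *
f0=F(0,8)[0];print(R,f0)
s=sweep(0,.0007,4.5,.03,f0)
print("end",s)
E
```

```text
0.11945580772821383 -0.02385928679921093
5.53 s=0.70 act=0.71 ft=0.17 fr=-0.34
5.84 s=1.40 act=1.43 ft=-0.04 fr=0.40
6.16 s=2.10 act=2.13 ft=0.22 fr=0.68
6.47 s=2.80 act=2.81 ft=0.50 fr=0.59
6.79 s=3.50 act=3.52 ft=-0.00 fr=0.44
7.11 s=4.20 act=4.21 ft=0.15 fr=1.07
7.42 s=4.90 act=4.90 ft=0.15 fr=1.87
7.74 s=5.60 act=5.63 ft=-0.24 fr=1.97
8.06 s=6.30 act=6.30 ft=0.49 fr=2.69
8.38 s=7.00 act=7.00 ft=0.51 fr=3.48
8.69 s=7.70 act=7.70 ft=-0.30 fr=3.62
9.01 s=8.40 act=7.94 ft=-4.62 fr=2.98
end 0.0084
```

```bash
python3 - <<'E'
from arc import *
f0=-.02
s=sweep(.0084,.0003,6.3,.0095,f0)
ctrl.sleep(.3);print("end+",s,actual(),F(s))
cv2.imwrite("pics/w3.png",ctrl.read_camera("wrist"))
p,o=pose(.003);ctrl.move_l(p,vel=.03,ori=o)
s=sweep(.003,-.001,4.5,.05,f0)
print("cw",s,actual())
E
```

```text
9.32 s=8.70 act=8.11 ft=-6.01 fr=2.12
9.64 s=9.00 act=8.36 ft=-6.08 fr=1.98
9.96 s=9.30 act=8.64 ft=-5.94 fr=1.86
10.28 s=9.60 act=8.95 ft=-6.06 fr=1.73
end+ 0.0096 0.008917186163051217 (np.float64(-6.708700663377813), np.float64(2.358915731756697))
11.38 s=2.00 act=2.08 ft=0.35 fr=3.20
11.69 s=1.00 act=1.00 ft=0.02 fr=2.67
12.01 s=0.00 act=-0.04 ft=0.29 fr=2.08
12.32 s=-1.00 act=-1.01 ft=0.05 fr=1.63
12.64 s=-2.00 act=-2.02 ft=-0.17 fr=1.12
12.96 s=-3.00 act=-3.02 ft=-0.40 fr=0.98
13.28 s=-4.00 act=-4.01 ft=-0.52 fr=-0.23
13.59 s=-5.00 act=-4.98 ft=-0.20 fr=-0.44
13.91 s=-6.00 act=-6.00 ft=-0.62 fr=-1.34
14.22 s=-7.00 act=-7.00 ft=0.18 fr=-1.62
14.54 s=-8.00 act=-7.66 ft=5.06 fr=-0.87
cw -0.008 -0.007663714357080701
```

```bash
python3 - <<'E'
from arc import *
s=sweep(-.008,-.0004,5.7,.0092,-.02)
ctrl.sleep(.3);print(s,actual(),F(s))
cv2.imwrite("pics/w4.png",ctrl.read_camera("wrist"))
p,o=pose(-.004);ctrl.move_l(p,vel=.03,ori=o)
ctrl.command_gripper(.6)
p[2]=.22;ctrl.move_l(p,vel=.15)
print(ctrl.current_t(),ctrl.current_contact_force())
# rule look: jaw along rule y
b=np.array([[.64333,.26274],[.57485,.13182],[.51947,.15955],[.59233,.28874]])
yd=(b[0]-b[1]+b[3]-b[2]);yd/=np.linalg.norm(yd);c=b.mean(0)
ang=np.degrees(np.arctan2(*yd[::-1]));print(c,ang)
ctrl.move_l([c[0]-.06,c[1]-.0,.22],vel=.25,ori=ori(ang-180))
T=toolT();np.save("T5.npy",T);cv2.imwrite("pics/w5.png",ctrl.read_camera("wrist"))
print(ctrl.current_t(),ctrl.current_q())
E
```

```text
14.86 s=-8.40 act=-7.98 ft=5.68 fr=-0.77
15.18 s=-8.80 act=-8.33 ft=6.26 fr=-0.47
-0.008799999999999999 -0.008334846457675503 (np.float64(6.200070736335028), np.float64(-0.5827452681518484))
17.5167 [0.13464471 0.88780993 0.60012419]
[0.582495  0.2107125] 61.4809848920227
19.4 [ 1.58308199e+01  2.29416099e+01  8.55159141e+01 -7.02633385e-03
  7.15540348e+01  1.34379958e+02]
```

View pics/w5.png

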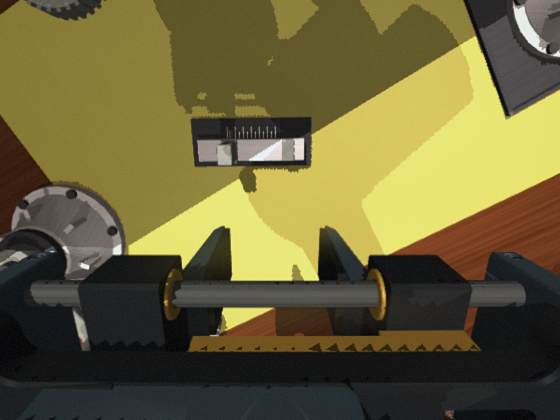

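View pics/w4.png

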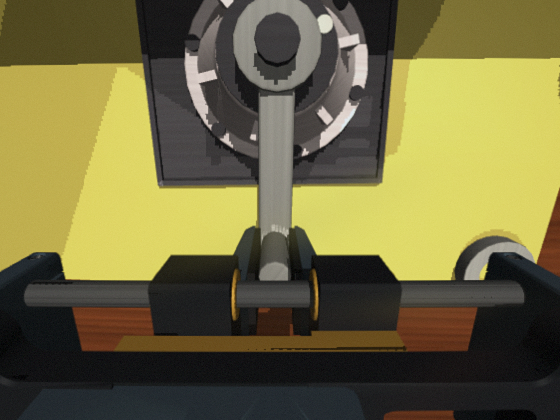

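```bash
python3 - <<'E'
import cv2
a=cv2.imread("pics/w5.png")
cv2.imwrite("pics/w5z.png",cv2.resize(a[105:180,180:325],None,fx=5.5,fy=5.5,interpolation=cv2.INTER_CUBIC))
E
```

```text
(no output)
```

View pics/w5z.png

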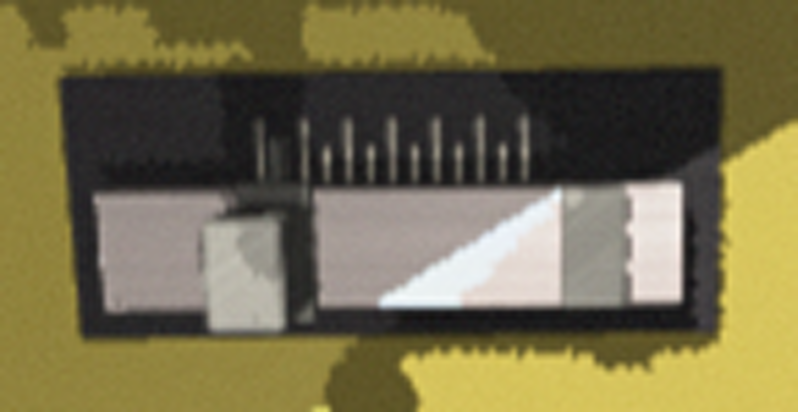

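```bash
python3 - <<'E'
from h import *
T=np.load("T5.npy")
f=lambda c:(180+(c[0]+.5)/5.5-.5,105+(c[1]+.5)/5.5-.5)
top=onz("wrist",*f((245,275)),.076,T)
yd=np.array([np.cos(np.radians(61.5)),np.sin(np.radians(61.5))]);xd=np.array([yd[1],-yd[0]])
c=np.array([.5825,.2107])
print(top,(top[:2]-c)@xd,(top[:2]-c)@yd)
for z in(.006,.012,.02):
  for px in (522,260):
    q=onz("wrist",*f((px,175)),z,T);print(z,q,(q[:2]-c)@xd,(q[:2]-c)@yd)
# rail ends/edges z=.024
for px in((95,192),(683,180),(683,305),(108,312)):
    q=onz("wrist",*f(px),.024,T);print(q,(q[:2]-c)@xd,(q[:2]-c)@yd)
E
```

```text
[0.58682053 0.23503407 0.076     ] -0.007814261266130107 0.023446777092581046
0.006 [0.57431576 0.18141246 0.006     ] 0.006782357766437813 -0.029643577132306632
0.006 [0.6031405  0.23426371 0.006     ] 0.006895589812705158 0.030556988984363077
0.012 [0.57461958 0.18125987 0.012     ] 0.007122167864833774 -0.02963270636749942
0.012 [0.6029946  0.23328655 0.012     ] 0.007233633299270912 0.029628628888314135
0.02 [0.57502467 0.18105641 0.02      ] 0.007575247996028522 -0.029618212014423082
0.02 [0.60280007 0.23198368 0.02      ] 0.007684357948025189 0.02839081542691551
[0.61697367 0.26505362 0.024     ] 0.004360746470402964 0.06421631040226852
[0.5574118  0.15046421 0.024     ] 0.006694100916042133 -0.0649072991566865
[0.5330356  0.16288416 0.024     ] -0.02065441162527819 -0.0656237492337005
[0.59335577 0.27676974 0.024     ] -0.021985522195751978 0.06324314398553196
```

```bash
python3 - <<'E'
from h import *
o=ori(62.5-180)
ctrl.move_l([.5868,.2350,.13],vel=.15,ori=o)
print(ctrl.move_l([.5868,.2350,.040],vel=.08,contact_N=8))
print(ctrl.current_tool_pos(),ctrl.current_contact_force())
ctrl.command_gripper(0.0);ctrl.sleep(.2)
print(ctrl.current_t(),ctrl.current_tool_pos(),ctrl.current_contact_force(),ctrl.current_grip_width()*91)
cv2.imwrite("pics/w6.png",ctrl.read_camera("wrist"))
E
```

```text
False
[0.58713317 0.23511958 0.0405178 ] [-0.70543921  0.5559573   0.50748074]
22.4583 [0.58681707 0.235012   0.04004666] [-0.84390623 -0.10966644  0.63073913] 15.861777700635562
```

View pics/w6.png

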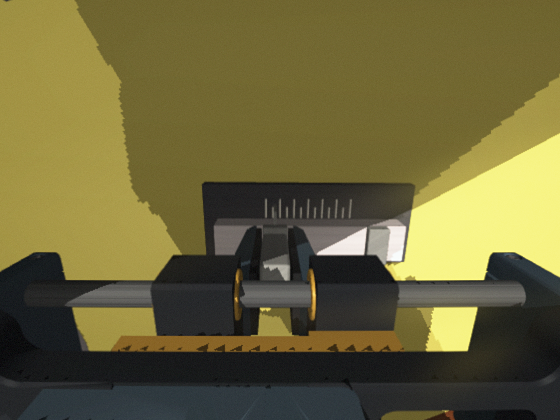

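```bash
python3 - <<'E'
from h import *
yd=np.array([np.cos(np.radians(62.5)),np.sin(np.radians(62.5)),0])
p0=np.array([.5868,.2350,.040])
print(ctrl.move_l(p0-.045*yd,vel=.05,contact_N=9))
ctrl.sleep(.1);print(ctrl.current_t(),(ctrl.current_tool_pos()-p0)@yd,ctrl.current_contact_force()@yd,ctrl.current_contact_force())
cv2.imwrite("pics/w7.png",ctrl.read_camera("wrist"))
h=ctrl.move_l(p0-.06*yd,vel=.02,contact_N=7);ctrl.sleep(.1)
print(h,ctrl.current_t(),(ctrl.current_tool_pos()-p0)@yd,ctrl.current_contact_force()@yd,ctrl.current_contact_force())
E
```

```text
False
23.6583 -0.045014868827645604 -2.2458083983373562 [-4.99248628  0.06704002  5.23512766]
True 24.3333 -0.05355761318415496 4.6315249779106535 [1.67635503 4.34884245 5.57049716]
```

View pics/w7.png

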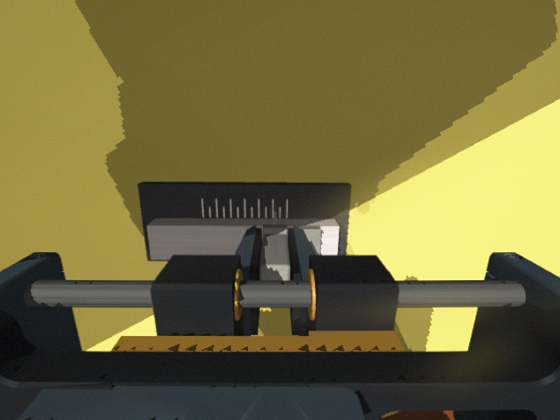

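```bash
python3 - <<'E'
from h import *
yd=np.array([np.cos(np.radians(62.5)),np.sin(np.radians(62.5)),0])
p0=np.array([.5868,.2350,.040]);p=p0-.0372*yd
ctrl.move_l(p,vel=.04);ctrl.sleep(.2)
print((ctrl.current_tool_pos()-p0)@yd)
ctrl.command_gripper(.5);ctrl.sleep(.1)
ctrl.move_l(p+[0,0,.12],vel=.12)
q=p+[-.085,0,.17];ctrl.move_l(q,vel=.15)
T=toolT();np.save("T8.npy",T);a=ctrl.read_camera("wrist");cv2.imwrite("pics/w8.png",a);cv2.imwrite("pics/t8.png",ctrl.read_camera("top"))
cv2.imwrite("pics/w8z.png",cv2.resize(a[60:210,180:380],None,fx=4,fy=4,interpolation=cv2.INTER_CUBIC))
print(ctrl.current_t(),ctrl.current_contact_force())
E
```

```text
-0.03702494520415196
27.9083 [ 0.52885965  0.71388747 -0.31706609]
```

View pics/w8z.png

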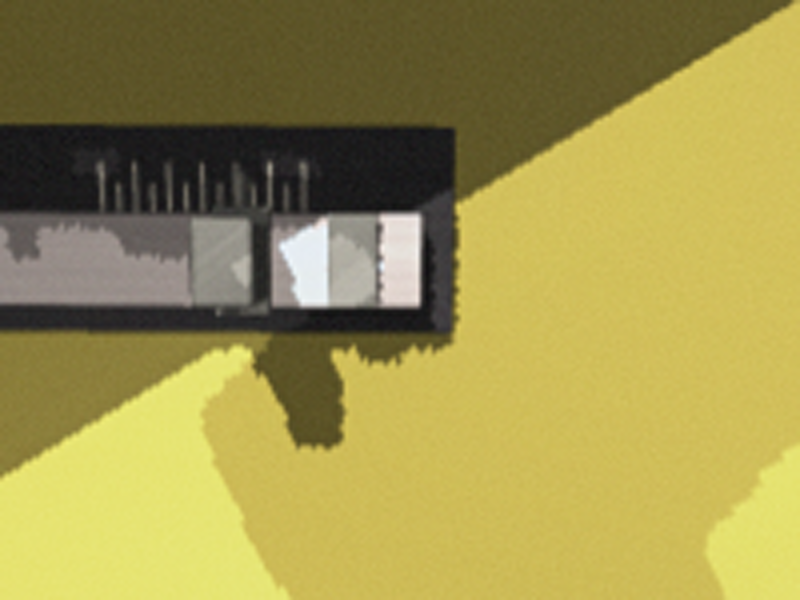

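View pics/t8.png

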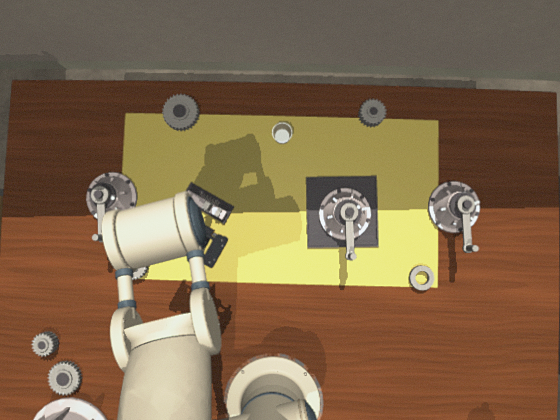

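```bash
python3 - <<'E'
from h import *
yd=np.array([np.cos(np.radians(62.5)),np.sin(np.radians(62.5)),0]);xd=np.array([yd[1],-yd[0],0])
p0=np.array([.5868,.2350,.040]);p=p0-.0372*yd
ctrl.move_l(p-.07*xd+.0*yd+[0,0,.13],vel=.15)
T=toolT();np.save("T9.npy",T);a=ctrl.read_camera("wrist");cv2.imwrite("pics/w9.png",a)
cv2.imwrite("pics/w9z.png",cv2.resize(a[40:190,200:350],None,fx=5,fy=5,interpolation=cv2.INTER_CUBIC)[:600])
E
```

```text
(no output)
```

View pics/w9z.png

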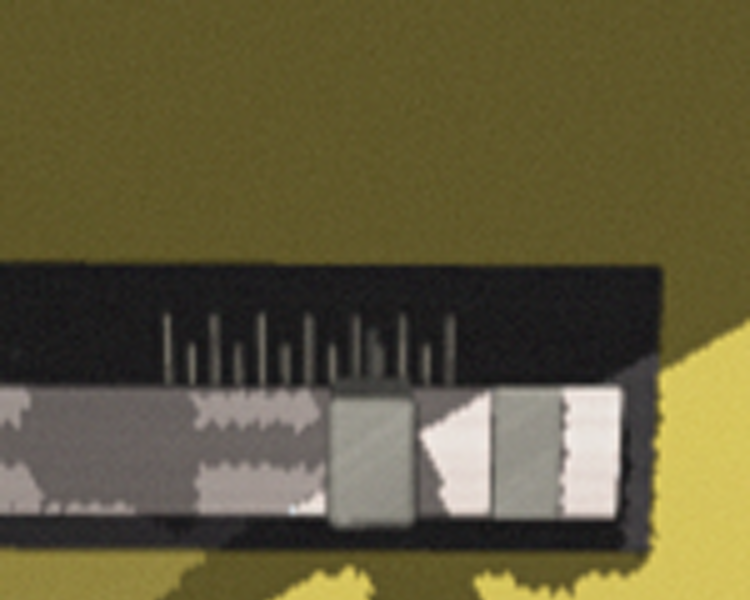

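```bash
python3 - <<'E'
from h import *
print(ctrl.current_t(),ctrl.current_contact_force());ctrl.sign_off()
E
```

```text
28.4833 [-0.27654254  0.64406028  0.30210313]
the job is handed in; nothing more can be done
```

I checked the unit on the tray and set the record rule to its travel. The cursor is released at about 16 mm and the job was handed in at 28.5 s, under the 64 s limit.

- **Feeling the play:** I gripped the pin and swung it along its arc, anticlockwise then clockwise. Firm resistance of about 6 N came at +7.9 mm anticlockwise. Pushing slightly past that dragged the shaft about 1 mm at the pin, so that end finished at about +8.9 mm. Clockwise, firm resistance came at about −7.5 mm.
- **Result:** allowing for that small drag, the travel is about 16 mm; the possible readings run from 15.4 to 16.4 mm.
- **Setting the rule:** I slid the cursor gently against the zero stop to find zero, then moved it back about 16.3 mm by the robot's own position. I then let go and pulled away.
- **Last checks:** the final wrist picture, taken from almost directly above the cursor, shows the reading edge at about 16 mm. An earlier slanted view gave about 17.4 mm after a rough parallax correction, which still agrees within 3 mm. The wrist force had returned to noise level.
- **Other parts:** the loose parts and waiting units look unmoved in the top view taken after release. I did not measure their positions or the shaft dot's movement. From the drag at the pin, I estimate the dot moved under 0.5 mm.

The firm resistance measured about 6 N, a little below the stated 7 to 8 N.

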